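# Clear the bearing bed, slide in the carriers and start the spin timer

### The arm

A 6-joint arm with a two-finger parallel gripper is mounted at the origin on the work surface. World frame = base frame: x ahead of the robot, y to its left, z up, the work surface at z = 0. Lengths are in m, angles in rad, forces in N, time in s.
With the tool pointing down it reaches from about 0.3 to 0.875 m from the base axis. Payload 4.2 kg.
Tool frame: the origin (TCP) lies midway between the tips of the shut fingers; the grasp point (between the pads) lies ctrl.grip_point_offset behind it (ctrl.grip_point_offset is the distance from the TCP to the grasp point, in m); z points along the fingers, y is the line along which they close (so a half turn about z gives the same grasp; the last joint's range is limited). The gripper opens to 85 mm and grips with 20 to 120 N. Pads are 22 mm wide; open, the fingers measure 114 mm over their backs; the gripper's body (76 mm by 85 mm) begins 54 mm behind the grasp point. The pads swing forward as they close: fully open they stand 13 mm farther back than shut.
Start: joints at [1.109, 0.32, 1.565, -0, 1.257, -0.02], TCP at [0.246, 0.52, 0.231] pointing down, gripper open.
Joint ranges: [-3.11, 3.11], [-0.84, 2.01], [0.21, 2.61], [-1.34, 4.49], [0.05, 2.63], [-2.56, 2.56]. Speed limits (rad/s): [2.57, 2.57, 3.14, 3.14, 3.14, 3.14].

### API

Orientations are given as a rotation vector (axis times angle).
In Python, from station import ctrl, camera, camera_params, workorder gives the robot as it stands.
- The arm moves only by the shell command python3 -m inch 'ROWS' [OPENING]. ROWS is a JSON object of lists of equal length, an entry for each row: "travel": the shift along the tool's x, y, z in mm, a list of three; "dr": the turn, a rotation vector about the tool's x, y, z in rad, a list of three. In form: {"travel": [[dx, dy, dz], ...], "dr": [[ax, ay, az], ...]}. A call has 1 to 5 rows; each row is the pose to reach, as a shift and turn from the pose commanded when the call began, along the tool's axes at that moment; what a row does not reach only later rows make up. A row lasts 1/8 s, in which the tool goes at most 62.5 mm and 10.7 degrees, less where a joint would pass 70% of its speed; a pose out of reach is approached as far as the arm can. A call with a gripper value outside its range is refused whole. OPENING is the finger opening in mm, from 0 to 85.4, set as the call begins (- or left out, the last holds). The fingers move at their own pace and stop on an object; the grip force is fixed at half the most. Time passes only in rows, so rows that repeat a pose let the fingers close. It gives the time, the measured TCP pose, the force, the opening and the grip force at its end, in the units of the state.
- ctrl.sense(): the state, without advancing time (a new reading comes with each control period).
- camera(name): name is "scene" or "top" or "wrist"; returns (picture, depth): 400x640x3 uint8, blue, green, red; 400x640 float32, m along the optical axis (not along the pixel's ray), 0 where there is no reading.
- camera_params(name): a dict with "mtx" (3x3 intrinsics, pixels), "R" (3x3) and "t" (3): a world point X has camera coordinates R X + t. Camera axes: x right, y down, z forward; pixel columns grow to the right and rows downward; lengths in m; the calibration is good to about 2 mm. A picture is of the moment at which its call begins: read the wrist's pose just before it. camera_params takes no time and is no camera call; for the wrist camera it gives the pose at the moment of the call.
- workorder.finish_job(): hands the job in; it is judged then, once.
The state is a dict: "clock": time; "joint_pos": joint angles; "qvel": joint speeds; "joint_efforts": joint torques, N m; "ee_pos": TCP position; "orientation": TCP orientation; "force": force on the tool from outside, world axes, zero at the start; "torque": the same for the moment, N m; "opening": finger opening in m; "gripper_force": force on a finger pad.
Only numpy, scipy, OpenCV 4.12 (cv2) and the standard library are available. Lean on these libraries where they do the work, as an engineer would, in place of code of your own. Each camera call takes 0.05 s, during which the arm holds its last target. There are 200 camera calls.

### The job

Take the hand brush and sweep every scrap piece off the dark steel bed into the scrap pan in front of it, touching the scrap only with the brush. Then slide each bearing carrier, without lifting it, from the shelf along the platform until it lies wholly on the bed, square to it, and after that press the spin timer's red button fully down and let it go. At the end the brush must be standing on its rubber mat again, bristles down, in the middle; leave the other things on the table alone.

Things in the scene. Friction and masses are not known exactly. Their poses are not given: they have to be found in the camera images.
- bed (a point): centre of the top face of the dark steel bed, 60 mm above the table. x points away from the robot, y left along the platform, z up. Bed 180 (x) x 240 (y) mm, flush with a plywood apron 50 mm deep behind it (x 90 to 140 mm) and the plywood shelf on its left (y 120 to 410, x -90 to 140): one smooth level surface.
- station: the whole fixed platform; origin on the table below the bed's centre, axes as for the bed. Lips 12 mm high and 10 mm thick stand along its rear (inner face x 140 mm), the bed's right side (inner face y -120) and the shelf's far left end (inner face y 410). The front edge (x -90) has no lip; the scrap pan lies below it.
- pan (a point): centre of the inner floor of the aluminium scrap pan, axes as for the bed; 4 mm above the table. The pan lies against the platform's front edge: inside 111 (x) x 292 (y) mm, walls rising to 45 mm above the table, 15 mm below the bed's surface. Its middle is 147.5 mm in front (-x) of and 10 mm left (+y) of the bed's centre.
- mat: black rubber mat, the brush's place, fixed on the table: 90 (x) x 160 (y) x 4 mm; origin at the centre of the underside
- brush: wooden hand brush standing on its bristles, 96 mm high, 0.25 kg; origin: centre of the bristles' underside, z up, its length along its y. Stiff bristles 36 (x) x 140 (y) x 36 mm; wooden block 42 x 144 mm from 36 to 52 mm; upright grip 18 (x) x 70 (y) mm from 52 to 96 mm; nothing above it.
- scrap0: broken scrap piece (worn wheel segment, bent block of white urethane), about 50 x 40 mm, 30 mm high as it lies at the start, 60 g; origin at its middle. May be absent. Starts loose on the bed, at least 10 mm in front of the bed's rear edge unless knocked.
- scrap1: broken scrap piece (worn half of a rubber truck cushion, black), about 46 x 34 mm, 30 mm high as it lies at the start, 60 g; origin at its middle. May be absent. Starts loose on the bed, at least 10 mm in front of the bed's rear edge unless knocked.
- scrap2: broken scrap piece (worn toe stop stub, black rubber, stepped), about 44 x 34 mm, 30 mm high as it lies at the start, 60 g; origin at its middle. May be absent. Starts loose on the bed, at least 10 mm in front of the bed's rear edge unless knocked.
- scrap3: broken scrap piece (worn wheel segment, bent block of grey urethane), about 50 x 40 mm, 30 mm high as it lies at the start, 60 g; origin at its middle. May be absent. Starts loose on the bed, at least 10 mm in front of the bed's rear edge unless knocked.
- scrap4: broken scrap piece (worn half of a truck cushion, grey), about 46 x 34 mm, 30 mm high as it lies at the start, 60 g; origin at its middle. May be absent. Starts loose on the bed, at least 10 mm in front of the bed's rear edge unless knocked.
- carrier_a: bearing carrier, 0.6 kg: flat aluminium plate 140 (x) x 66 (y) x 12 mm; near its corners (x +-51, y +-19) four stacks of bearings 22 mm across, up to 40 mm above the underside; in its middle a black upright handle fin 50 (x) x 16 (y) mm, up to 70 mm above the underside. Origin: centre of the underside. Starts on the shelf. May be absent.
- carrier_b: second bearing carrier, 0.6 kg: flat aluminium plate 140 (x) x 66 (y) x 12 mm; near its corners (x +-51, y +-19) four stacks of bearings 22 mm across, up to 40 mm above the underside; in its middle a black upright handle fin 50 (x) x 16 (y) mm, up to 70 mm above the underside. Origin: centre of the underside. Starts on the shelf. May be absent.
- carrier_c: third bearing carrier, 0.6 kg: flat aluminium plate 140 (x) x 66 (y) x 12 mm; near its corners (x +-51, y +-19) four stacks of bearings 22 mm across, up to 40 mm above the underside; in its middle a black upright handle fin 50 (x) x 16 (y) mm, up to 70 mm above the underside. Origin: centre of the underside. Starts on the shelf. May be absent.
- button (a joint): travel of the red round push button (36 mm across) on top of the squat grey spin timer (110 x 100 x 45 mm, fixed on the table): 0 out, 0.006 m fully pressed; it springs back, and takes about 4 N fully down
- button_top (a point): centre of the red button's top face; press straight down
- seating_tool: chrome stepped bearing seating tool, 38 mm across, 90 mm high; origin at the centre of its underside. A bystander, to be left alone.
- dance_plug: white dance plug, 48 mm across, 42 mm high; origin at the centre of its underside. A bystander, to be left alone.
- cup: pewter cup, 80 mm across, 90 mm high; origin at the centre of its underside. A bystander, to be left alone.
- loupe: black loupe, 42 mm across, 40 mm high; origin at the centre of its underside. A bystander, to be left alone.
- wheel: white skate wheel lying flat, 60 mm across, 32 mm high; origin at the centre of its underside. A bystander, to be left alone.
There are look-alikes about, which are no part of the job. Leave any pink or yellow look-alike of the carrier_b alone.

How it is judged:
On the way, in this order (a step that is already met when the one before it is completed fails the run):
1. all scrap pieces lie in the scrap pan (x of scrap0 in the frame of pan between -0.06 and 0.06 m and y of scrap0 in the frame of pan between -0.15 and 0.15 m and z of each of scrap0, scrap1, scrap2, scrap3, scrap4 in the frame of pan below 0.055 m and x of scrap1 in the frame of pan between -0.06 and 0.06 m and y of scrap1 in the frame of pan between -0.15 and 0.15 m and x of scrap2 in the frame of pan between -0.06 and 0.06 m and y of scrap2 in the frame of pan between -0.15 and 0.15 m and x of scrap3 in the frame of pan between -0.06 and 0.06 m and y of scrap3 in the frame of pan between -0.15 and 0.15 m and x of scrap4 in the frame of pan between -0.06 and 0.06 m and y of scrap4 in the frame of pan between -0.15 and 0.15 m), for 0.2 s.
2. every carrier lies flat on the bed, square to it (x of carrier_a in the frame of bed between -0.03 and 0.03 m and y of carrier_a in the frame of bed between -0.095 and 0.095 m and z of each of carrier_a, carrier_b, carrier_c in the frame of bed below 0.005 m and angle between the x axis of each of carrier_a, carrier_b, carrier_c and the x axis of bed, either way round below 0.2 rad and angle between each of carrier_a, carrier_b, carrier_c's own z axis and vertical below 0.1 rad and linear speed of each of carrier_a, carrier_b, carrier_c below 0.02 m/s and x of carrier_b in the frame of bed between -0.03 and 0.03 m and y of carrier_b in the frame of bed between -0.095 and 0.095 m and x of carrier_c in the frame of bed between -0.03 and 0.03 m and y of carrier_c in the frame of bed between -0.095 and 0.095 m), for 0.2 s.
3. the timer's button is pressed fully down (value of joint button above 0.0045 m), for 0.05 s.
At the end, for the whole second after the job is handed in: Every scrap present is in the pan, below bed level; every carrier present lies flat and still with its centre within 30 mm (x) and 95 mm (y) of the bed's centre and turned less than 0.2 rad from it; the brush stands upright on the mat, within 40 mm of its centre; the button is out again (all of step 1 and all of step 2 and horizontal distance between brush and mat below 0.04 m and angle between brush's own z axis and vertical below 0.12 rad and height (world z) of brush below 0.01 m and linear speed of brush below 0.02 m/s and value of joint button below 0.002 m); the robot touches nothing.
It fails at once if the gripper or arm touches a scrap piece (contact force between any of the fingers, the arm and scrap0 above 1 N or contact force between any of the fingers, the arm and scrap1 above 1 N or contact force between any of the fingers, the arm and scrap2 above 1 N or contact force between any of the fingers, the arm and scrap3 above 1 N or contact force between any of the fingers, the arm and scrap4 above 1 N).
It fails at once if a carrier is lifted more than 20 mm off the platform, or tipped over (height (world z) of any of carrier_a, carrier_b, carrier_c above 0.08 m or angle between any of carrier_a, carrier_b, carrier_c's own z axis and vertical above 0.5 rad).
It fails at once if a bystander is shifted by more than 30 mm (distance of any of seating_tool, dance_plug, cup, loupe, wheel from where it was at the start of the episode above 0.03 m).
Of scrap0, scrap1, scrap2, scrap3, scrap4 only 3 to 5 are there at a start; the rules pass over those that are not, and their reading is None.
Of carrier_a, carrier_b, carrier_c only 2 to 3 are there at a start; the rules pass over those that are not, and their reading is None.
At some moment in a run one of carrier_a, carrier_b, carrier_c, scrap0, scrap1, scrap2, scrap3, scrap4 may be knocked a few centimetres aside while the robot is not near it.
Once in a run the grip may slacken for a moment while it holds something.
It also fails if it takes over 208 s, if anything falls off the work surface, if the arm or the gripper's body presses on something with over 40 N, if the wrist force passes 120 N, or if a joint passes its speed limit or range.

## Working session

There is one attempt and no reset: what is moved stays moved. The work goes in short steps, Python scripts to look and compute and a shell command to move; the robot and the scene stay as the last step left them, time stands still between calls to the robot, and variables do not carry over. Pictures are saved under pics/ and viewed, at most 14 in all, crops included, and the job is handed in when it is done.

```bash
ls; mkdir -p pics
cat > h.py <<'E'
from station import ctrl, camera, camera_params, workorder
import numpy as np, cv2
from scipy.spatial.transform import Rotation as R
def cloud(name):
    p=camera_params(name); im,d=camera(name)
    K,Rm,t=np.array(p["mtx"]),np.array(p["R"]),np.array(p["t"])
    v,u=np.mgrid[0:400,0:640]
    c=np.stack([(u-K[0,2])/K[0,0]*d,(v-K[1,2])/K[1,1]*d,d],-1)
    w=(c-t)@Rm   # R^T (c-t)
    w[d==0]=np.nan
    return im,w
def proj(name,X):
    p=camera_params(name);c=np.array(p["R"])@np.array(X)+np.array(p["t"]);q=np.array(p["mtx"])@c
    return q[:2]/q[2]
E
python3 - <<'E'
from h import *
print(ctrl.sense()); print(ctrl.grip_point_offset)
for n in("top","scene"):
    im,w=cloud(n); cv2.imwrite(f"pics/{n}0.png",im); np.save(f"{n}0.npy",w)
E
```

```text
pics
{'clock': 0.0, 'joint_pos': array([ 1.10901997e+00,  3.20298324e-01,  1.56564835e+00,  2.45535084e-05,
        1.25743050e+00, -1.99952734e-02]), 'qvel': array([-1.43188399e-03, -1.35120194e-03, -6.71636711e-06,  1.89923824e-03,
        8.84310124e-04, -1.57685428e-03]), 'joint_efforts': array([-8.17089640e-04, -4.15516484e+01, -2.34170741e+01, -1.58838102e-04,
        8.19247827e-03,  2.95576785e-05]), 'ee_pos': array([0.24562072, 0.51937629, 0.23049049]), 'orientation': array([-6.88231729e-01, -3.06481924e+00,  2.71305229e-03]), 'force': array([ 0.3600319 , -0.66263333, -0.81989936]), 'torque': array([-0.03235413, -0.03755246, -0.01709236]), 'gripper_force': 0.0, 'opening': 0.08537564632750919}
0.0187
```

View pics/top0.png

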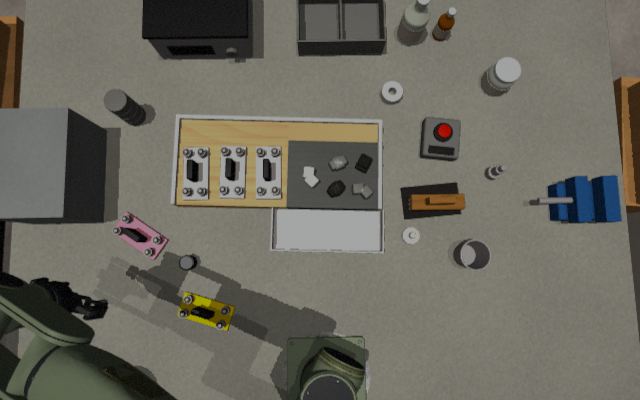

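View pics/scene0.png

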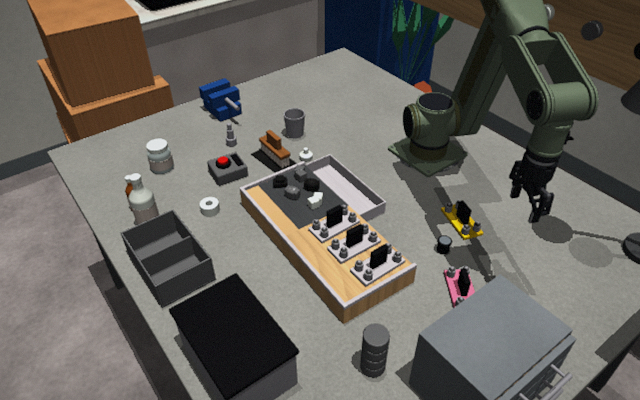

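The top view shows the bed at about (288–380, 142–208) with 5 scraps on it. The three carriers are at (195,172), (233,170) and (267,170), the brush is at (437,201) on its mat, the button is at (444,131), and the pan is at (328,230). Next I'll measure these.

```bash
cat >> h.py <<'E'
def rect(w,m,lab):
    P=w[m][:,:2].astype(np.float32); r=cv2.minAreaRect(P*1000); z=w[m][:,2]
    print(lab,len(P),"c",np.round(r[0],1),"s",np.round(r[1],1),"a",round(r[2],1),"z",np.round(np.percentile(z,[5,50,95])*1000,1))
    return r
def comps(w,m,lab,mn=15):
    n,l,s,c=cv2.connectedComponentsWithStats(m.astype(np.uint8))
    for i in range(1,n):
        if s[i,4]>=mn: print(np.round(c[i]),end=" "); rect(w,l==i,lab)
E
python3 - <<'E'
from h import *
w=np.load("top0.npy"); im=cv2.imread("pics/top0.png").astype(int); z=w[...,2]
v,u=np.mgrid[0:400,0:640]
def box(a,b,c,d): return (u>a)&(u<b)&(v>c)&(v<d)
plat=box(165,395,108,212)
comps(w,plat&(z>.054)&(z<.066),"surf",200)
comps(w,box(165,395,108,260)&(z>.068)&(z<.076),"lip",60)
comps(w,box(285,378,140,212)&(z>.066),"scrap")
comps(w,box(170,285,135,208)&(z>.110),"fin",10)
comps(w,box(170,285,135,208)&(z>.067),"car",60)
comps(w,box(260,395,205,260)&(z<.03),"panfloor",100)
comps(w,box(260,395,205,260)&(z>.03)&(z<.05),"panwall",50)
comps(w,box(395,480,175,225)&(z>.07),"grip",30)
comps(w,box(395,480,175,225)&(z>.03),"brush",30)
b,g,r=im[...,0],im[...,1],im[...,2]
comps(w,box(395,480,175,225)&(r<45)&(z<.02),"mat",30)
comps(w,box(420,465,110,160)&(r>150)&(g<60),"button",20)
comps(w,box(415,470,110,165)&(z>.03),"timer",20)
comps(w,box(370,520,70,275)&(z>.02),"all",20)
s=np.load("scene0.npy")
print(camera_params("top")["mtx"],camera_params("top")["t"])
E
```

```text
[286. 160.] surf 11885 c [564.5 112.7] s [541.7 234.6] a 87.6 z [55.4 59.  63.1]
[278. 139.] lip 1334 c [568.4 116.3] s [550.7 240.5] a 87.7 z [68.5 71.  74.4]
[197. 175.] lip 709 c [540.4 331.3] s [139.2  66.5] a 0.3 z [68.5 70.9 74.8]
[233. 173.] lip 746 c [541.7 235.2] s [ 66.3 140.5] a 87.6 z [68.5 71.  74.5]
[269. 173.] lip 751 c [537.5 141.9] s [ 63.6 138.9] a 89.5 z [68.5 71.1 74.5]
[338. 163.] scrap 219 c [559. -41.] s [34.2 46. ] a 24.4 z [75.1 88.3 93. ]
[364. 163.] scrap 216 c [ 558.6 -110.4] s [33.7 45.1] a 60.0 z [71.8 79.6 92.1]
[310. 177.] scrap 231 c [523.   32.3] s [56.9 34.3] a 17.0 z [76.3 88.1 91.8]
[336. 189.] scrap 210 c [490.1 -34.6] s [34.  46.2] a 37.9 z [81.6 88.3 92.3]
[362. 190.] scrap 240 c [ 485.3 -102.1] s [56.7 35. ] a 65.2 z [74.  88.  92.5]
[229. 168.] fin 152 c [541.8 235.1] s [16.9 50.6] a 87.6 z [117.3 127.5 131.3]
[266. 169.] fin 143 c [537.8 141.4] s [15.2 49. ] a 89.4 z [120.3 127.7 131.9]
[190. 170.] fin 160 c [539.3 330.2] s [49.2 15.9] a 0.8 z [112.1 127.5 131.8]
[174. 170.] car 274 c [550.1 387. ] s [ 12.5 181.9] a 87.6 z [67.7 70.4 74.1]
[
[... 1075 characters left out ...]
337 c [ 768.2 -200.8] s [60.5 57.4] a 5.7 z [24.3 30.5 34.8]
[441. 139.] all 1513 c [ 631.3 -329.2] s [101.4 111.3] a 82.9 z [33.9 44.8 65.6]
[377. 174.] all 1141 c [ 498.8 -143.3] s [ 37.1 354. ] a 89.4 z [38.5 60.6 73.7]
[496. 171.] all 195 c [ 534.3 -469.7] s [36.6 32.5] a 24.7 z [25.2 46.6 90.6]
[437. 202.] all 862 c [ 453.5 -306.4] s [ 41.8 143.8] a 0.6 z [ 50.4  56.2 100.8]
[411. 236.] all 113 c [ 363.  -238.5] s [38.4 36.2] a 68.8 z [20.4 23.2 43.1]
[475. 255.] all 627 c [ 311.8 -386.5] s [79.6 76. ] a 89.2 z [24.1 66.5 90.9]
[[452.60363247   0.         322.33000378]
 [  0.         452.60363247 199.09040507]
 [  0.           0.           1.        ]] [0.00935106 0.46988885 1.19798911]
```

```bash
cat >> h.py <<'E'
BED=np.array([532.5,-28.]); YAW=-2.4   # mm, deg
def s2w(x,y):
    a=np.radians(YAW); return BED+np.array([[np.cos(a),-np.sin(a)],[np.sin(a),np.cos(a)]])@np.array([x,y])
def w2s(x,y):
    a=np.radians(YAW); return np.array([[np.cos(a),np.sin(a)],[-np.sin(a),np.cos(a)]])@(np.array([x,y])-BED)
def goal(x,y,z,deg):
    "mm world TCP target, deg = world heading of tool y (tool down): print travel/dr"
    s=ctrl.sense(); R0=R.from_rotvec(s["orientation"]); a=np.radians(deg)
    ty=np.array([np.cos(a),np.sin(a),0]); tz=np.array([0,0,-1.]); R1=R.from_matrix(np.stack([np.cross(ty,tz),ty,tz],1))
    print("t",round(s["clock"],2),"tcp",np.round(s["ee_pos"]*1000,1),"F",np.round(s["force"],1),"op",round(s["opening"]*1000,1),"gf",round(float(s["gripper_force"]),1))
    print("travel",np.round(R0.inv().apply(np.array([x,y,z])-s["ee_pos"]*1000),1),"dr",np.round((R0.inv()*R1).as_rotvec(),4))
E
python3 -c "
from h import *
goal(453,-306.5,170,0.6)
for p in [(559,-41),(558.6,-110),(523,32.3),(490,-34.6),(485.3,-102),(537.5,142),(541.7,235),(540,331.3),(390.9,136.4)]: print(w2s(*p).round(1))"
```

```text
t 0.1 tcp [245.7 519.4 230.6] F [-0.1 -0.4 -0.2] op 85.3 gf 0.0
travel [-540.6 -657.9   61.6] dr [-1.4000e-03  9.0000e-04  1.1185e+00]
[ 27.  -11.9]
[ 29.5 -80.8]
[-12.   59.8]
[-42.2  -8.4]
[-44.1 -75.9]
[ -2.1 170.1]
[ -1.8 263.2]
[ -7.6 359.3]
[-148.4  158.3]
```

```bash
python3 -m inch '{"travel":[[-540,-658,0],[-540,-658,0],[-540,-658,0],[-540,-658,0],[-540,-658,0]],"dr":[[0,0,1.118],[0,0,1.118],[0,0,1.118],[0,0,1.118],[0,0,1.118]]}' 85
python3 -c "
from h import *
goal(453,-306.5,170,0.6)"
```

```text
clock: 0.72
ee_pos: [0.3217, 0.2147, 0.2311]
orientation: [2.005, 2.418, 0.0]
force: [1.0, -0.1, 0.3]
opening: 0.0849
gripper_force: 0.0
t 0.72 tcp [321.7 214.7 231.1] F [ 1.  -0.1  0.3] op 84.9 gf 0.0
travel [-536.5   32.5   61.3] dr [0.0003 0.0002 0.1757]
```

```bash
python3 -m inch '{"travel":[[-536,32,0],[-536,32,0],[-536,32,0],[-536,32,0],[-536,32,0]],"dr":[[0,0,0.176],[0,0,0.176],[0,0,0.176],[0,0,0.176],[0,0,0.176]]}' >/dev/null
python3 -c "
from h import *
goal(453,-306.5,170,0.6)"
```

```text
t 1.35 tcp [399.4 -88.1 231.3] F [ 1.2 -0.3 -0.3] op 84.9 gf 0.0
travel [-219.2   50.3   61.3] dr [ 0.0006 -0.0003  0.0045]
```

```bash
python3 -m inch '{"travel":[[-219,50,0],[-219,50,0],[-219,50,0],[-219,50,0],[-219,50,50],[-219,50,50]],"dr":[[0,0,0.0045],[0,0,0.0045],[0,0,0.0045],[0,0,0.0045],[0,0,0.0045],[0,0,0.0045]]}' | head -3
python3 -m inch '{"travel":[[-219,50,0],[-219,50,0],[-219,50,0],[-219,50,50],[-219,50,50]],"dr":[[0,0,0.0045],[0,0,0.0045],[0,0,0.0045],[0,0,0.0045],[0,0,0.0045]]}' | head -3
python3 - <<'E'
from h import *
goal(453,-306.5,64,0.6)
im,w=cloud("wrist"); cv2.imwrite("pics/w1.png",im)
z=w[...,2]; near=np.hypot(w[...,0]-.453,w[...,1]+.306)<.11
comps(w,near&(z>.085)&(z<.115),"grip",100)
comps(w,near&(z>.04)&(z<.115),"brush",100)
comps(w,(np.hypot(w[...,0]-.46,w[...,1]+.3)<.12)&(im.max(2)<55)&(z<.012),"mat",100)
E
```

```text
clock: 1.98
ee_pos: [0.4509, -0.3051, 0.1768]
orientation: [-2.207, -2.224, 0.003]
t 1.98 tcp [ 450.9 -305.1  176.8] F [-0.6  0.5 -0.4] op 84.8 gf 0.0
travel [ -2.    2.9 112.8] dr [-0.0073 -0.0051 -0.0026]
[326. 209.] grip 1740 c [ 455.9 -306.3] s [69. 18.] a 89.6 z [ 98.   99.7 100.8]
[240. 128.] brush 149 c [ 371.5 -239.9] s [15.  10.1] a 48.7 z [40.6 41.8 43.2]
[326. 192.] brush 5823 c [ 455.8 -306.6] s [143.3  42. ] a 89.7 z [ 54.2  56.2 100.4]
[341. 170.] mat 5001 c [ 464.7 -300.4] s [ 90.3 159.4] a 4.9 z [2.7 3.9 5.1]invalid input
```

View pics/w1.png

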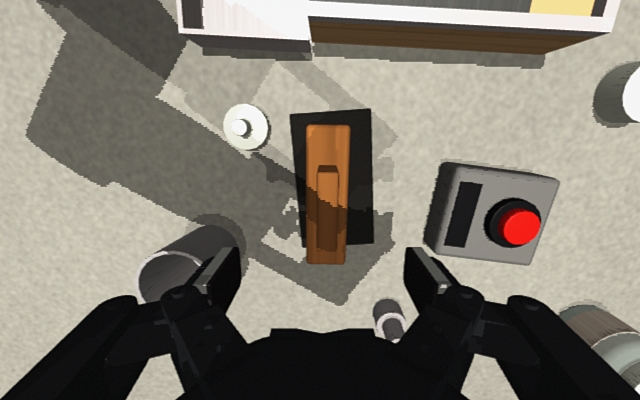

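Wrist view: the brush is centred near (326,195), slightly off the mat's middle, and nothing is in the way of the open fingers. I'll descend and grip it.

```bash
python3 -m inch '{"travel":[[-1.5,5,40],[-1.5,5,80],[-1.5,5,105],[-1.5,5,113],[-1.5,5,113]],"dr":[[-0.007,-0.005,0.015],[-0.007,-0.005,0.015],[-0.007,-0.005,0.015],[-0.007,-0.005,0.015],[-0.007,-0.005,0.015]]}' | head -4
python3 -c "
from h import *
goal(455.8,-306.5,64,-.4)"
```

```text
clock: 2.65
ee_pos: [0.4584, -0.3054, 0.0693]
orientation: [2.218, 2.211, 0.003]
force: [0.4, -0.1, 0.3]
t 2.65 tcp [ 458.4 -305.4   69.3] F [ 0.4 -0.1  0.3] op 85.1 gf 0.0
travel [-1.1 -2.7  5.3] dr [0.0083 0.0056 0.0038]
```

```bash
python3 -m inch '{"travel":[[-1,-2,3],[-1,-2,3],[-1,-2,3]],"dr":[[0,0,0],[0,0,0],[0,0,0]]}' | head -3
python3 -c "
from h import *
goal(455.8,-306.5,64,-.4)"
python3 -m inch '{"travel":[[0,0,0],[0,0,0],[0,0,0],[0,0,0],[0,0,0]],"dr":[[0,0,0],[0,0,0],[0,0,0],[0,0,0],[0,0,0]]}' 0
python3 -c "
from h import *
goal(455.8,-306.5,64,-.4)"
```

```text
clock: 3.02
ee_pos: [0.456, -0.3069, 0.0658]
orientation: [2.219, 2.21, 0.003]
t 3.02 tcp [ 456.  -306.9   65.8] F [0.3 0.3 0.9] op 84.5 gf 0.0
travel [ 0.4 -0.3  1.8] dr [0.0079 0.0054 0.0028]
clock: 3.65
ee_pos: [0.4557, -0.3066, 0.0652]
orientation: [2.22, 2.211, 0.002]
force: [-0.7, 0.1, -0.2]
opening: 0.0172
gripper_force: 60.6
t 3.65 tcp [ 455.7 -306.6   65.2] F [-0.7  0.1 -0.2] op 17.2 gf 60.6
travel [0.1 0.  1.2] dr [0.0068 0.0048 0.003 ]
```

```bash
python3 -m inch '{"travel":[[0,0,-40],[0,0,-90],[0,0,-135],[0,0,-135]],"dr":[[0,0,0],[0,0,0],[0,0,0],[0,0,0]]}' | head -3
python3 -c "
from h import *
p=s2w(108,-44); goal(p[0],p[1],200,-2.4)
im,w=cloud('top'); z=w[...,2]; v,u=np.mgrid[0:400,0:640]
comps(w,(u>285)&(u<378)&(v>120)&(v<212)&(z>.068)&(w[...,0]<.66),'scrap')
comps(w,(u>390)&(u<480)&(v>175)&(v<225)&(im.max(2)<45)&(z<.02),'mat',30)
"
```

```text
clock: 4.15
ee_pos: [0.4566, -0.3071, 0.2036]
orientation: [2.214, 2.206, 0.005]
t 4.15 tcp [ 456.6 -307.1  203.6] F [ 0.2 -0.8 -3.9] op 17.2 gf 60.1
travel [231.4 181.    3.9] dr [0.0137 0.009  0.0379]
[338. 163.] scrap 216 c [558.8 -40.9] s [34.8 45.3] a 25.5 z [77.7 88.6 92.7]
[364. 163.] scrap 213 c [ 558.3 -110.3] s [33.7 45.7] a 60.0 z [72.4 80.2 91.8]
[310. 177.] scrap 230 c [522.5  32. ] s [56.4 34.5] a 16.7 z [77.8 88.2 92.5]
[336. 189.] scrap 211 c [490.2 -34.6] s [34.3 46.3] a 36.2 z [80.9 88.4 92.1]
[362. 190.] scrap 239 c [ 485.3 -102.5] s [57.1 34.9] a 66.3 z [75.4 88.4 92.5]
[420. 205.] mat 905 c [ 461.6 -287.4] s [ 88.8 132.1] a 3.8 z [-0.7  3.4  7.4]
```

```bash
python3 -m inch '{"travel":[[231,181,4],[231,181,4],[231,181,4],[231,181,4],[231,181,4]],"dr":[[0.013,0.009,0.038],[0.013,0.009,0.038],[0.013,0.009,0.038],[0.013,0.009,0.038],[0.013,0.009,0.038]]}' | head -4
python3 -m inch '{"travel":[[0,0,0],[0,0,0]],"dr":[[0,0,0],[0,0,0]]}' | head -1
python3 -c "
from h import *
p=s2w(108,-44); goal(p[0],p[1],121,-2.4)
im,w=cloud('wrist'); cv2.imwrite('pics/w2.png',im)"
```

```text
clock: 4.82
ee_pos: [0.6369, -0.073, 0.193]
orientation: [-2.257, -2.168, 0.006]
force: [0.4, -0.6, -2.6]
clock: 5.08
t 5.08 tcp [635.5 -75.8 194. ] F [-0.4  0.7 -3.1] op 17.5 gf 60.6
travel [-0.8  3.9 72.9] dr [-0.0109 -0.0041  0.0003]
```

View pics/w2.png

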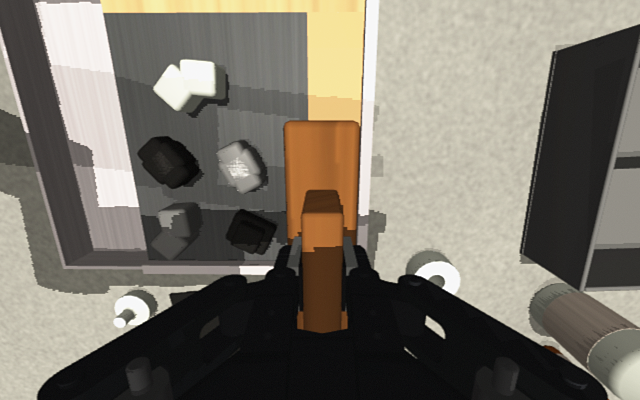

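The wrist view shows the brush held straight above the apron, with all five scraps in front of it, between about (155,85) and (250,230). I'll lower it and sweep.

```bash
python3 -m inch '{"travel":[[0,2,30],[0,2,55],[0,2,68],[0,2,72],[0,2,72]],"dr":[[-0.008,-0.003,0],[-0.008,-0.003,0],[-0.008,-0.003,0],[-0.008,-0.003,0],[-0.008,-0.003,0]]}' | sed -n '2p;4p'
python3 -m inch '{"travel":[[0,0,0],[0,0,0]],"dr":[[0,0,0],[0,0,0]]}' | sed -n '2p;4p'
python3 -c "
from h import *
p=s2w(108,-44); goal(p[0],p[1],121,-2.4)"
```

```text
ee_pos: [0.6387, -0.0759, 0.125]
force: [0.3, -0.8, -3.1]
ee_pos: [0.6388, -0.0755, 0.1252]
force: [-0.2, 0.5, -3.7]
t 6.0 tcp [638.8 -75.5 125.2] F [-0.2  0.5 -3.7] op 17.9 gf 40.2
travel [-1.  -0.3  4.2] dr [ 0.0036 -0.001  -0.0001]
```

```bash
python3 -m inch '{"travel":[[0,0,2],[0,0,4],[0,0,4],[0,0,4]],"dr":[[0.003,0,0],[0.003,0,0],[0.003,0,0],[0.003,0,0]]}' 0
python3 -c "
from h import *
p=s2w(108,-44); goal(p[0],p[1],121,-2.4)
im,w=cloud('wrist'); z=w[...,2]; near=np.hypot(w[...,0]-.638,w[...,1]+.075)<.11
comps(w,near&(z>.10)&(z<.116),'block',100)
comps(w,near&(z>.14)&(z<.18)&(im[...,2]>100),'grip',100)"
```

```text
clock: 6.5
ee_pos: [0.6388, -0.0752, 0.1214]
orientation: [-2.267, -2.174, -0.002]
force: [-2.2, 2.3, 5.2]
opening: 0.0174
gripper_force: 63.6
t 6.5 tcp [638.8 -75.2 121.4] F [-2.2  2.3  5.2] op 17.4 gf 63.6
travel [-1.3 -0.2  0.4] dr [ 0.0004 -0.0014 -0.0001]
[321. 168.] block 6732 c [641.5 -40.3] s [72.4 42.2] a 87.5 z [110.2 112.1 113.3]
[300. 320.] block 101 c [ 623.8 -128. ] s [13.9  3.4] a 86.5 z [111.2 112.  112.8]
[343. 320.] block 101 c [ 652.4 -129.2] s [13.4  3.4] a 88.8 z [110.7 111.8 112.6]
[321. 230.] grip 1473 c [641.7 -49.4] s [17.4 18. ] a 89.3 z [154.8 156.  157.1]
```

```bash
python3 -m inch '{"travel":[[0,-16,-0.5],[0,-32,-0.5],[0,-48,-0.5],[0,-64,-0.5],[0,-80,-0.5]],"dr":[[0,0,0],[0,0,0],[0,0,0],[0,0,0],[0,0,0]]}' | sed -n '2p;4,6p'
python3 -m inch '{"travel":[[0,-16,0],[0,-32,0],[0,-44,0],[0,-44,0]],"dr":[[0,0,0],[0,0,0],[0,0,0],[0,0,0]]}' | sed -n '2p;4,6p'
python3 -c "
from h import *
p=s2w(-85,-43); goal(p[0],p[1],121,-2.4)
im,w=cloud('wrist'); cv2.imwrite('pics/w3.png',im)"
```

```text
ee_pos: [0.5601, -0.0727, 0.1214]
force: [3.8, -0.6, -0.2]
opening: 0.0168
gripper_force: 62.9
ee_pos: [0.513, -0.0703, 0.1214]
force: [-2.3, 0.4, 6.2]
opening: 0.0174
gripper_force: 63.7
t 7.67 tcp [513.  -70.3 121.4] F [-2.3  0.4  6.2] op 17.4 gf 63.7
travel [  0.  -67.3   0.6] dr [-0.0029 -0.0011 -0.0004]
```

View pics/w3.png

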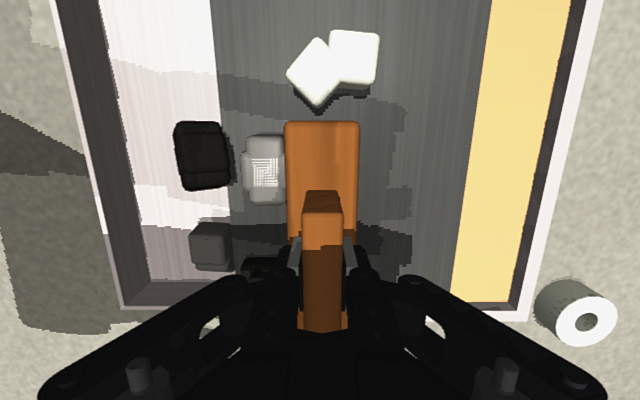

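The scraps are being pushed in a line: black (200,155), grey cushion (265,168), grey segment (212,245), and another black piece behind at (262,268). The white one (335,65) sits just beyond the brush's end. I'll finish this pass.

```bash
python3 -m inch '{"travel":[[0,-15,0],[0,-30,0],[0,-45,0],[0,-58,0],[0,-70,0]],"dr":[[0,0,0],[0,0,0],[0,0,0],[0,0,0],[0,0,0]]}' | sed -n '2p;4,6p'
python3 -m inch '{"travel":[[0,0,0],[0,0,0],[0,0,0]],"dr":[[0,0,0],[0,0,0],[0,0,0]]}' | sed -n '2p;4,6p'
python3 -c "
from h import *
p=s2w(-85,-43); goal(p[0],p[1],121,-2.4)
im,w=cloud('wrist'); cv2.imwrite('pics/w4.png',im)"
```

```text
ee_pos: [0.4444, -0.0674, 0.1215]
force: [5.4, -1.1, 4.9]
opening: 0.0175
gripper_force: 63.7
ee_pos: [0.4432, -0.067, 0.1214]
force: [-0.8, 1.8, 9.4]
opening: 0.0171
gripper_force: 64.4
t 8.72 tcp [443.2 -67.  121.4] F [-0.8  1.8  9.4] op 17.1 gf 64.4
travel [-0.3  2.6  0.3] dr [-0.0041 -0.0019 -0.0008]
```

View pics/w4.png

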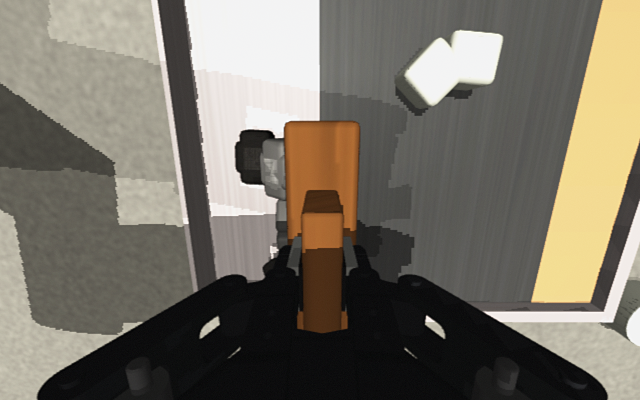

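```bash
python3 -m inch '{"travel":[[0,20,0],[0,40,-5],[0,55,-40],[0,55,-62],[0,55,-62]],"dr":[[0,0,0],[0,0,0],[0,0,0],[0,0,0],[0,0,0]]}' | sed -n '2p;4,6p'
python3 -m inch '{"travel":[[33,45,0],[66,90,0],[97,135,0],[97,135,0],[97,135,0]],"dr":[[0.004,0,0],[0.004,0,0],[0.004,0,0],[0.004,0,0],[0.004,0,0]]}' | sed -n '2p;4,6p'
python3 -c "
from h import *
p=s2w(105,55); goal(p[0],p[1],121,-2.4)
im,w=cloud('top'); cv2.imwrite('pics/t4.png',cv2.resize(im[110:265,165:395],None,fx=3,fy=3)); z=w[...,2]; v,u=np.mgrid[0:400,0:640]
comps(w,(u>285)&(u<378)&(v>120)&(v<208)&(z>.068)&(w[...,0]<.6)&(z<.1),'scrap')
comps(w,(u>274)&(u<380)&(v>210)&(v<251)&(z>.018),'pan')
comps(w,(u>178)&(u<285)&(v>135)&(v<208)&(z>.067),'car',60)
"
```

```text
ee_pos: [0.4981, -0.0694, 0.1825]
force: [0.6, 0.1, -2.4]
opening: 0.0172
gripper_force: 62.9
ee_pos: [0.6361, 0.0214, 0.1802]
force: [-0.0, -0.9, -3.0]
opening: 0.017
gripper_force: 62.5
t 10.03 tcp [636.1  21.4 180.2] F [-0.  -0.9 -3. ] op 17.0 gf 62.5
travel [ 1.3  4.3 59.2] dr [-0.0122 -0.0006  0.    ]
[322. 230.] pan 3503 c [364.3 -15.2] s [ 81.3 290.5] a 16.0 z [ 57.6 668.  681.4]
[271. 172.] car 1601 c [496.6 119.6] s [223.9 109.9] a 1.4 z [ 68.5  87.8 638.5]
[195. 173.] car 1298 c [540.5 331.7] s [139.2  66.4] a 0.1 z [ 68.2  73.3 127.9]
[232. 172.] car 1294 c [541.8 235.4] s [ 66.8 140. ] a 88.1 z [ 68.1  72.8 128.2]
```

View pics/t4.png

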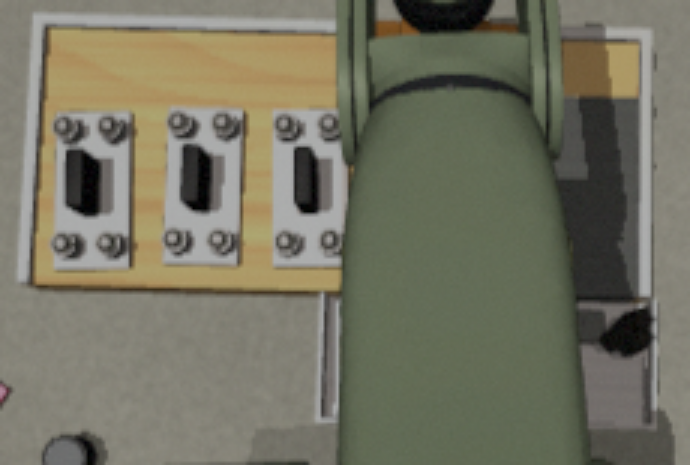

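The arm hides the bed in the top view. A black piece is in the pan's right end at about (374,220) in the full image. I'll do the second pass, checking the white piece with the wrist depth first.

Run:
```python
from h import *
im,w=cloud('wrist'); cv2.imwrite('pics/w5.png',im)
p=w.reshape(-1,3)*1000; s=np.array(w2s(0,0)); a=np.radians(YAW)
d=w[...,:2]*1000-BED; xs=d[...,0]*np.cos(a)+d[...,1]*np.sin(a); ys=-d[...,0]*np.sin(a)+d[...,1]*np.cos(a); z=w[...,2]*1000
S=np.stack([xs,ys,z],-1)/1000
comps(S,(xs>-90)&(xs<80)&(abs(ys)<118)&(z>68)&(z<100),'bed scrap (station)',60)
comps(S,(xs>-200)&(xs<-94)&(ys>-135)&(ys<155)&(z>20)&(z<100),'pan (station)',60)
```

```text
[201. 195.] bed scrap (station) 2127 c [-8.1 60.4] s [56.7 34.9] a 20.0 z [74.3 89.4 90.8]
[ 62. 224.] pan (station) 4778 c [-155.1   10. ] s [ 89.8 290. ] a 0.0 z [21.8 35.2 50.1]
[116. 235.] pan (station) 1528 c [-132.6   -1.7] s [46.4 56.4] a 80.4 z [23.9 33.4 34.8]
[139. 284.] pan (station) 679 c [-114.8  -63.9] s [23.8 55.8] a 1.6 z [30.2 37.  40.7]
```

View pics/w5.png

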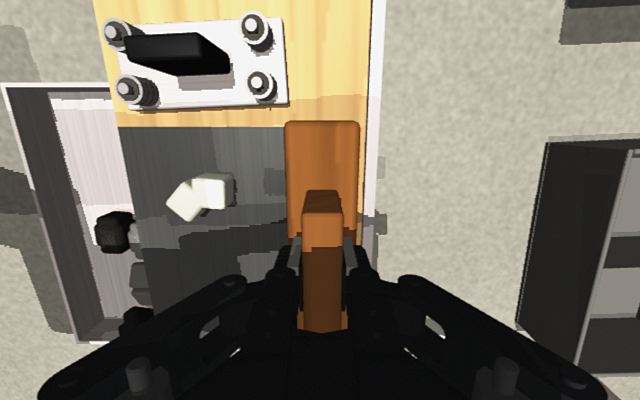

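Only the white piece is left, at (200,195), and the other four are low in the pan. Now the second pass.

```bash
python3 -m inch '{"travel":[[-2,2,25],[-2,2,46],[-2,2,56],[-2,2,59],[-2,2,59]],"dr":[[-0.01,0,0],[-0.01,0,0],[-0.01,0,0],[-0.01,0,0],[-0.01,0,0]]}' | sed -n '2p;4,6p'
python3 -c "
from h import *
p=s2w(105,53); goal(p[0],p[1],121,-2.4)"
```

```text
ee_pos: [0.6404, 0.0193, 0.1247]
force: [-0.2, 0.2, -3.0]
opening: 0.0173
gripper_force: 62.5
t 10.75 tcp [640.4  19.3 124.7] F [-0.2  0.2 -3. ] op 17.3 gf 62.5
travel [ 1.2 -0.8  3.7] dr [ 0.006  -0.0012 -0.0004]
```

```bash
python3 -m inch '{"travel":[[0,-10,3.3],[0,-26,3.3],[0,-42,3.3],[0,-58,3.3],[0,-74,3.3]],"dr":[[0.004,0,0],[0.004,0,0],[0.004,0,0],[0.004,0,0],[0.004,0,0]]}' | sed -n '2p;4,6p'
python3 -m inch '{"travel":[[0,-16,0],[0,-32,0],[0,-48,0],[0,-64,0],[0,-80,0]],"dr":[[0,0,0],[0,0,0],[0,0,0],[0,0,0],[0,0,0]]}' | sed -n '2p;4,6p'
python3 -m inch '{"travel":[[0,-15,0],[0,-30,0],[0,-40,0],[0,-40,0],[0,-40,0]],"dr":[[0,0,0],[0,0,0],[0,0,0],[0,0,0],[0,0,0]]}' | sed -n '2p;4,6p'
python3 -c "
from h import *
p=s2w(-88,53); goal(p[0],p[1],121,-2.4)"
```

```text
ee_pos: [0.5664, 0.0226, 0.1215]
force: [0.3, -0.3, -1.0]
opening: 0.0171
gripper_force: 62.8
ee_pos: [0.487, 0.026, 0.1213]
force: [5.0, -0.1, 6.1]
opening: 0.0172
gripper_force: 63.9
ee_pos: [0.4459, 0.0278, 0.1211]
force: [1.0, -0.0, 9.9]
opening: 0.0169
gripper_force: 64.6
t 12.62 tcp [445.9  27.8 121.1] F [ 1.  -0.   9.9] op 16.9 gf 64.6
travel [0.8 0.9 0.1] dr [ 0.0017 -0.0016 -0.0005]
```

Now I'll retract, lift, and check.

```bash
python3 -m inch '{"travel":[[0,25,0],[0,50,-5],[0,70,-45],[0,100,-85],[0,120,-100]],"dr":[[0,0,0],[0,0,0],[0,0,0],[0,0,0],[0,0,0]]}' | sed -n '2p;4,6p'
python3 -m inch '{"travel":[[-40,45,0],[-40,45,0],[-40,45,0]],"dr":[[0,0,0],[0,0,0],[0,0,0]]}' | sed -n '2p;4,6p'
cat >> h.py <<'E'
def scraps(name,f):
    im,w=cloud(name); cv2.imwrite(f,im); a=np.radians(YAW)
    d=w[...,:2]*1000-BED; xs=d[...,0]*np.cos(a)+d[...,1]*np.sin(a); ys=-d[...,0]*np.sin(a)+d[...,1]*np.cos(a); z=w[...,2]*1000
    S=np.stack([xs,ys,z],-1)/1000
    comps(S,(xs>-95)&(xs<80)&(ys<118)&(ys>-118)&(z>66)&(z<100),'bed (station)',40)
    comps(S,(xs>-198)&(xs<-94)&(ys>-132)&(ys<150)&(z>20)&(z<100),'pan (station)',40)
    return im,w,S
E
python3 -c "
from h import *
scraps('wrist','pics/w6.png'); goal(464.7,-300.4,200,4.9)"
```

```text
ee_pos: [0.5653, 0.0227, 0.221]
force: [-0.3, 0.4, -3.5]
opening: 0.0171
gripper_force: 63.0
ee_pos: [0.6068, -0.0191, 0.2181]
force: [-0.2, 0.2, -2.5]
opening: 0.0175
gripper_force: 62.8
[136. 104.] pan (station) 1617 c [-136.4  103.7] s [31.3 53.3] a 5.3 z [23.6 33.4 45.7]
[155. 194.] pan (station) 1487 c [-129.5   -2.3] s [46.4 60.9] a 78.8 z [24.8 33.5 35. ]
[174. 241.] pan (station) 777 c [-113.3  -64.9] s [27.5 57.6] a 0.8 z [30.  36.8 40.7]
[171. 281.] pan (station) 1066 c [-118.1 -113.3] s [31.  52.3] a 46.7 z [34.  55.4 68.8]
t 13.68 tcp [607.1 -18.8 218.6] F [ 0.4  0.3 -2.9] op 17.0 gf 62.8
travel [-287.4 -130.2   18.7] dr [-0.0046 -0.0023 -0.1279]
```

View pics/w6.png

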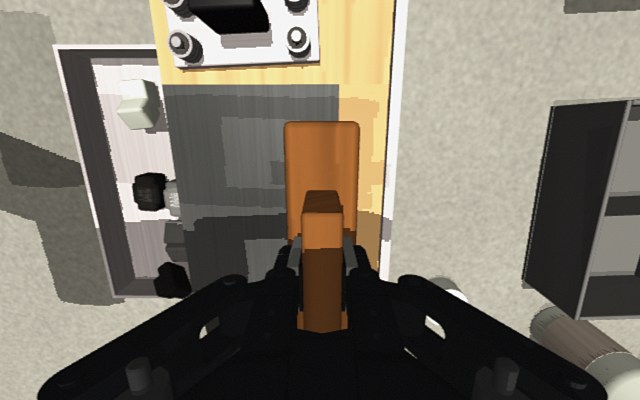

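Bed clear. The black piece at the pan's right end, (172,280), shows heights of up to 69 mm, so I'll check it closely before moving on.

```bash
python3 -m inch '{"travel":[[-120,60,-20],[-120,60,-20],[-120,60,-20],[-120,60,-20]],"dr":[[0,0,0],[0,0,0],[0,0,0],[0,0,0]]}' | sed -n '2p;4,6p'
python3 - <<'E'
from h import *
im,w,S=scraps('top','pics/t7.png')
c=cv2.resize(im[195:262,335:395],None,fx=8,fy=8,interpolation=cv2.INTER_CUBIC)
im2,w2,S2=scraps('scene','pics/s7.png')
q=proj('scene',np.append(s2w(-118,-110)/1000,.05)); print(q); u,v=q.astype(int)
c2=cv2.resize(im2[v-45:v+45,u-45:u+60],None,fx=5.95,fy=5.95,interpolation=cv2.INTER_CUBIC)
c2=cv2.resize(c2,(int(c2.shape[1]*c.shape[0]/c2.shape[0]*.5),c.shape[0]//2)) if False else c2
H=max(c.shape[0],c2.shape[0]); o=np.zeros((H,c.shape[1]+c2.shape[1],3),np.uint8); o[:c.shape[0],:c.shape[1]]=c; o[:c2.shape[0],c.shape[1]:]=c2
o=cv2.resize(o,None,fx=min(1,800/o.shape[1]),fy=min(1,800/o.shape[1])); cv2.imwrite('pics/o7.png',o)
for nm,Q in(("top",S*1000),("scene",S2*1000)):
  print(nm)
  for x in range(-155,-85,10):
    print(x,[ (lambda m:int(np.median(Q[m][:,2])) if m.sum()>0 else -1)((abs(Q[...,0]-x)<5)&(abs(Q[...,1]-y)<5)) for y in range(-150,-45,10)])
E
```

```text
ee_pos: [0.6633, -0.1413, 0.2395]
force: [-0.3, 1.5, -2.5]
opening: 0.0174
gripper_force: 62.8
[334. 216.] pan (station) 182 c [-110.3   -7.3] s [30.  43.4] a 1.3 z [27.6 32.5 36.2]
[293. 226.] pan (station) 221 c [-139.6  103.7] s [29.8 51.4] a 1.3 z [27.9 34.2 45.1]
[331. 230.] pan (station) 187 c [-146.6   -1.2] s [32.5 45.8] a 1.2 z [28.1 32.5 36.5]
[326. 176.] pan (station) 370 c [-136.   -52.1] s [ 72.8 158. ] a 2.1 z [25.2 37.1 65.7]
[357. 203.] pan (station) 166 c [-136.7  107.2] s [55.2 35. ] a 87.2 z [22.2 33.5 46.4]
[313.55716928 165.64078214]
top
-155 [-1, -1, -1, -1, 659, 667, 671, 672, 673, 674, 674]
-145 [-1, -1, -1, -1, 660, 665, 668, 670, 670, 670, 671]
-135 [-1, -1, -1, -1, 657, 664, 666, 667, 668, 668, 668]
-125 [-1, -1, -1, -1, 656, 661, 663, 665, 665, 666, 666]
-115 [-1, -1, -1, -1, 654, 659, 661, 661, 663, 663, 663]
-105 [-1, -1, -1, -1, 652, 656, 658, 659, 660, 660, 660]
-95 [-1, -1, -1, -1, 649, 654, 655, 656, 657, 657, 658]
scene
-155 [-1, 44, 33, 5, 6, 4, 2, 5, 3, 5, 5]
-145 [-1, -1, 47, 29, 30, -1, -1, 8, -1, 7, 6]
-135 [-1, -1, 62, 62, 57, 49, 49, -1, -1, 32, -1]
-125 [-1, -1, -1, 62, 59, 51, 48, 37, 37, 38, 37]
-115 [-1, -1, -1, 66, 59, 53, 47, 35, 40, 40, 37]
-105 [-1, 43, 55, 55, 56, 62, -1, -1, 39, 43, 40]
-95 [-1, -1, 70, 53, 58, 57, 58, -1, 60, 57, 57]
```

View pics/o7.png

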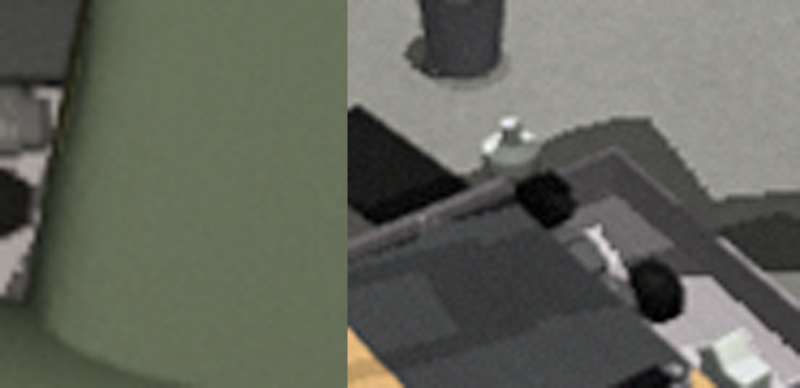

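The black piece leans on the right wall but its middle is at about 40–45 mm world height. That is inside the pan and below bed level, so it can stay. I'll return the brush to the mat.

```bash
python3 -c "
from h import *
goal(464.7,-300.4,200,3)"
```

```text
t 14.28 tcp [ 663.2 -139.9  239.8] F [ 0.5  0.8 -3.2] op 17.3 gf 62.8
travel [-168.5 -191.7   39.6] dr [-0.0011 -0.0026 -0.0931]
```

```bash
python3 -m inch '{"travel":[[-168,-192,40],[-168,-192,40],[-168,-192,40],[-168,-192,40],[-168,-192,40]],"dr":[[0,0,-0.093],[0,0,-0.093],[0,0,-0.093],[0,0,-0.093],[0,0,-0.093]]}' >/dev/null
python3 -m inch '{"travel":[[0,0,60],[0,0,100],[0,0,100],[0,0,100]],"dr":[[0,0,0],[0,0,0],[0,0,0],[0,0,0]]}' >/dev/null
python3 -c "
from h import *
goal(464.7,-300.4,66,3)
im,w=cloud('wrist');z=w[...,2]
comps(w,(np.hypot(w[...,0]-.46,w[...,1]+.3)<.12)&(im.max(2)<55)&(z<.012),'mat',100)"
```

```text
t 15.4 tcp [ 467.3 -301.2  101.6] F [ 0.3  0.8 -1.7] op 17.1 gf 62.8
travel [ 1.  -2.7 35.6] dr [ 0.0039  0.0007 -0.    ]
[306. 167.] mat 4359 c [ 464.5 -289.9] s [ 89.7 138.1] a 4.8 z [2.7 3.9 5. ]
```

```bash
python3 -m inch '{"travel":[[0.5,-2,20],[0.5,-2,30],[0.5,-2,34],[0.5,-2,36],[0.5,-2,36]],"dr":[[0.003,0,0],[0.003,0,0],[0.003,0,0],[0.003,0,0],[0.003,0,0]]}' | sed -n '2p;4,6p'
python3 -m inch '{"travel":[[0,0,0],[0,0,0]],"dr":[[0,0,0],[0,0,0]]}' | sed -n '2p;4,6p'
python3 -c "
from h import *
goal(464.7,-300.4,65,3)"
```

```text
ee_pos: [0.4641, -0.3013, 0.0652]
force: [-2.1, 0.4, 3.6]
opening: 0.0171
gripper_force: 63.6
ee_pos: [0.4641, -0.3013, 0.0652]
force: [-2.3, 1.0, 6.3]
opening: 0.0172
gripper_force: 63.9
t 16.32 tcp [ 464.1 -301.3   65.2] F [-2.3  1.   6.3] op 17.2 gf 63.9
travel [0.8 0.7 0.2] dr [-0.0004 -0.0001 -0.0015]
```

```bash
python3 -m inch '{"travel":[[0,0,-0.5],[0,0,-0.5],[0,0,-0.5],[0,0,-0.5],[0,0,-0.5]],"dr":[[0,0,0],[0,0,0],[0,0,0],[0,0,0],[0,0,0]]}' 60 | sed -n '2p;4,6p'
python3 -m inch '{"travel":[[0,0,-50],[0,0,-100],[0,0,-160],[0,0,-160]],"dr":[[0,0,0],[0,0,0],[0,0,0],[0,0,0]]}' | sed -n '2p;4,6p'
python3 - <<'E'
from h import *
im,w=cloud('wrist'); z=w[...,2]; near=np.hypot(w[...,0]-.464,w[...,1]+.3)<.11
comps(w,near&(z>.085)&(z<.115)&(im[...,2]>80),"grip",100)
comps(w,near&(z>.045)&(z<.115),"brush",100)
im,w,S=scraps('top','pics/t8.png'); z=w[...,2]; v,u=np.mgrid[0:400,0:640]
comps(w,(u>178)&(u<285)&(v>135)&(v<208)&(z>.067)&(z<.14),'car',60)
comps(w,(u>178)&(u<285)&(v>135)&(v<208)&(z>.11)&(z<.14),'fin',60)
p=s2w(-7.6,359); goal(p[0],p[1],230,87.6)
E
```

```text
ee_pos: [0.4637, -0.301, 0.0643]
force: [0.4, 0.5, 0.6]
opening: 0.0595
gripper_force: 0.0
ee_pos: [0.4663, -0.3027, 0.2297]
force: [-0.5, 0.2, -0.6]
opening: 0.0604
gripper_force: 0.0
[319. 175.] grip 581 c [ 464.3 -284.9] s [17.9 35.7] a 3.5 z [ 98.3  99.7 100.9]
[318. 178.] brush 4232 c [ 465.  -301.1] s [ 42.  142.2] a 3.0 z [ 54.1  56.1 100.4]
[334. 216.] pan (station) 180 c [-110.3   -7.2] s [29.9 43.4] a 0.4 z [28.3 32.6 37.2]
[364. 220.] pan (station) 433 c [-121.2  -84.3] s [95.1 43.5] a 89.8 z [28.6 39.3 66.6]
[293. 226.] pan (station) 222 c [-139.7  103.9] s [29.6 51.7] a 1.6 z [27.6 33.9 45.3]
[331. 230.] pan (station) 186 c [-146.7   -1.2] s [32.4 46.1] a 1.9 z [27.4 32.8 37.2]
[195. 173.] car 1307 c [539.9 331.5] s [ 66.8 141.1] a 89.8 z [ 68.1  73.  128.3]
[232. 172.] car 1310 c [541.6 235.2] s [ 66.6 139.9] a 88.6 z [ 68.1  72.5 128.3]
[268. 173.] car 1258 c [537.8 141.9] s [ 63.8 139.4] a 89.5 z [ 68.2  72.8 128.3]
[229. 168.] fin 150 c [541.9 235.2] s [16.9 49.9] a 86.6 z [115.8 128.  132.1]
[266. 169.] fin 143 c [537.8 141.1] s [15.5 49.7] a 89.5 z [118.2 127.9 131.4]
[190. 170.] fin 157 c [539.5 330.4] s [49.3 15.2] a 0.6 z [112.7 127.8 131. ]
t 17.55 tcp [ 463.8 -301.   224.5] F [-0.1  1.  -1.1] op 60.0 gf 0.0
travel [627.3 108.3  -5.2] dr [-6.0000e-04 -1.6000e-03 -1.4779e+00]
```

```bash
python3 -m inch '{"travel":[[627,108,-5],[627,108,-5],[627,108,-5],[627,108,-5],[627,108,-5]],"dr":[[0,0,-1.5],[0,0,-1.5],[0,0,-1.5],[0,0,-1.5],[0,0,-1.5]]}' >/dev/null
python3 -c "
from h import *
goal(539.8,331,230,90.2)"
```

```text
t 18.18 tcp [500.1  11.  224.9] F [ 1.3 -0.4  0.3] op 59.8 gf 0.0
travel [141.1 289.9  -5. ] dr [-0.0008 -0.0059 -0.5798]
```

```bash
python3 -m inch '{"travel":[[141,290,-5],[141,290,-5],[141,290,-5],[141,290,-5],[141,290,-5]],"dr":[[0,0,-0.58],[0,0,-0.58],[0,0,-0.58],[0,0,-0.58],[0,0,-0.58]]}' >/dev/null
python3 -m inch '{"travel":[[0,0,0],[0,0,0]],"dr":[[0,0,0],[0,0,0]]}'>/dev/null
python3 - <<'E'
from h import *
im,w=cloud('wrist'); z=w[...,2]
comps(w,(np.hypot(w[...,0]-.54,w[...,1]-.331)<.09)&(z>.122)&(z<.14),"fin a",100)
comps(w,(np.hypot(w[...,0]-.54,w[...,1]-.331)<.085)&(z>.067)&(z<.14),"car a",100)
goal(539.8,331,101,90.2)
E
```

```text
[336. 202.] fin a 915 c [542.4 332. ] s [49.6 15.8] a 0.2 z [127.3 129.7 130.9]
[240. 198.] fin a 176 c [539.4 242.5] s [ 2.9 37.5] a 88.3 z [122.6 127.9 129.9]
[334. 185.] car a 7199 c [542.5 331.9] s [ 66.1 138.4] a 89.9 z [ 70.8  72.5 129.9]
[384. 185.] car a 1103 c [542.2 387.7] s [ 10.7 133.3] a 87.6 z [69.3 71.9 73.1]
[269. 181.] car a 1559 c [537.5 257.6] s [ 22.8 115. ] a 87.8 z [70.1 71.9 94.1]
t 19.1 tcp [541.  317.7 230.5] F [-0.2 -0.4 -0.5] op 59.8 gf 0.0
travel [  0.6  13.4 129.5] dr [-0.0012 -0.0047 -0.0063]
```

```bash
python3 -m inch '{"travel":[[-1.5,14.3,50],[-1.5,14.3,90],[-1.5,14.3,110],[-1.5,14.3,124],[-1.5,14.3,129]],"dr":[[0,-0.004,-0.006],[0,-0.004,-0.006],[0,-0.004,-0.006],[0,-0.004,-0.006],[0,-0.004,-0.006]]}' | sed -n '2p;4,6p'
python3 -m inch '{"travel":[[0,0,0]],"dr":[[0,0,0]]}'>/dev/null
python3 -c "
from h import *
goal(542.4,332,101,90)"
```

```text
ee_pos: [0.5429, 0.3323, 0.1027]
force: [-0.2, 0.4, -0.2]
opening: 0.0601
gripper_force: 0.0
t 19.85 tcp [543.3 333.1 103.6] F [-0.8  0.  -0.4] op 60.4 gf 0.0
travel [ 0.9 -1.1  2.6] dr [0.0014 0.0028 0.003 ]
```

```bash
python3 -m inch '{"travel":[[0.5,-1,2.5],[0.5,-1,2.5]],"dr":[[0,0,0],[0,0,0]]}' | sed -n '2p;4,6p'
python3 -m inch '{"travel":[[0,0,0],[0,0,0],[0,0,0],[0,0,0]],"dr":[[0,0,0],[0,0,0],[0,0,0],[0,0,0]]}' 0 | sed -n '2p;4,6p'
python3 -c "
from h import *
p=s2w(-3,72); goal(p[0],p[1],101,87.6)"
```

```text
ee_pos: [0.5426, 0.3324, 0.1011]
force: [-0.7, -0.1, 0.5]
opening: 0.0598
gripper_force: 0.0
ee_pos: [0.5425, 0.3322, 0.1008]
force: [-0.7, -1.3, 1.8]
opening: 0.015
gripper_force: 59.9
t 20.6 tcp [542.5 332.2 100.8] F [-0.7 -1.3  1.8] op 15.0 gf 59.9
travel [  11.1 -288.1   -0.4] dr [0.0008 0.0023 0.0457]
```

```bash
python3 -m inch '{"travel":[[0,-5,0],[0.5,-10,0],[1,-15,0],[1,-20,0],[1,-24,0]],"dr":[[0,0,0.01],[0,0,0.02],[0,0,0.03],[0,0,0.043],[0,0,0.043]]}' | sed -n '2p;4,6p'
python3 -m inch '{"travel":[[0,-10,0],[0,-20,0],[0,-30,0],[0,-40,0],[0,-50,0]],"dr":[[0,0,0],[0,0,0],[0,0,0],[0,0,0],[0,0,0]]}' | sed -n '2p;4,6p'
python3 - <<'E'
from h import *
p=s2w(-3,72); goal(p[0],p[1],101,87.6)
im,w=cloud('wrist'); z=w[...,2]; S=w.copy()
d=w[...,:2]*1000-BED; a=np.radians(YAW); S[...,0]=(d[...,0]*np.cos(a)+d[...,1]*np.sin(a))/1000; S[...,1]=(-d[...,0]*np.sin(a)+d[...,1]*np.cos(a))/1000
comps(S,(S[...,0]<.085)&(S[...,0]>-.09)&(S[...,1]>.05)&(z>.067)&(z<.078)&(im.min(2)>100),"plate",200)
E
```

```text
ee_pos: [0.5417, 0.3082, 0.1008]
force: [0.5, 3.2, 6.8]
opening: 0.0148
gripper_force: 60.9
ee_pos: [0.5403, 0.2606, 0.1011]
force: [0.4, 12.0, 0.1]
opening: 0.0151
gripper_force: 59.9
t 21.85 tcp [540.3 260.6 101.1] F [ 0.4 12.   0.1] op 15.1 gf 59.9
travel [  -1.1 -216.7   -1.4] dr [0.007  0.0041 0.0011]
[517. 202.] plate 3427 c [ -9.7 415.7] s [156.2  11.6] a 0.1 z [71.1 72.1 73.1]
[319. 166.] plate 6990 c [-40.7 281.2] s [66.8 82.2] a 0.1 z [70.9 72.1 73.2]
[147. 197.] plate 10363 c [ -5.1 184. ] s [140.6 114. ] a 6.8 z [70.6 71.7 72.8]
[256. 266.] plate 715 c [ 23.5 244. ] s [22.5 26. ] a 78.1 z [70.9 71.8 72.8]
```

```bash
python3 -m inch '{"travel":[[0,-12,0],[0,-24,0],[0,-36,0],[0,-48,0],[0,-60,0]],"dr":[[0,0,0],[0,0,0],[0,0,0],[0,0,0],[0,0,0]]}' | sed -n '2p;4,6p'
python3 -m inch '{"travel":[[0,-12,0],[0,-24,0],[0,-36,0],[0,-48,0],[0,-60,0]],"dr":[[0,0,0],[0,0,0],[0,0,0],[0,0,0],[0,0,0]]}' | sed -n '2p;4,6p'
python3 - <<'E'
from h import *
p=s2w(-3,72); goal(p[0],p[1],101,87.6)
im,w=cloud('wrist'); cv2.imwrite('pics/w9.png',im)
E
```

```text
ee_pos: [0.5378, 0.2007, 0.101]
force: [-0.0, 11.6, 0.7]
opening: 0.0152
gripper_force: 60.2
ee_pos: [0.5353, 0.1407, 0.1011]
force: [1.1, 13.1, 1.5]
opening: 0.0148
gripper_force: 60.2
t 23.15 tcp [535.3 140.7 101.1] F [ 1.1 13.1  1.5] op 14.8 gf 60.2
travel [ -1.2 -96.7  -0.6] dr [0.0067 0.0035 0.0006]
```

View pics/w9.png

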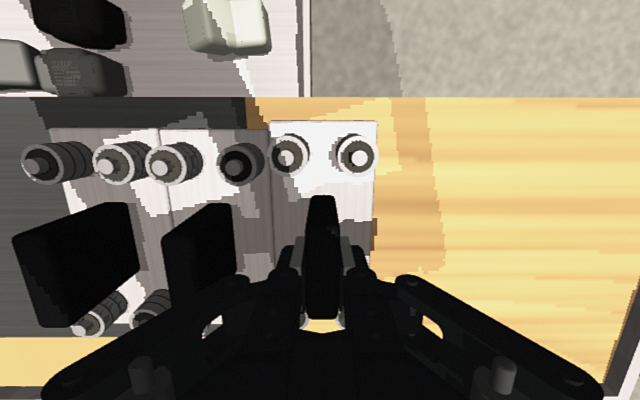

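The three carriers form a straight train at (90,150), (200,150) and (320,150). I'll push on to the end.

```bash
python3 -m inch '{"travel":[[-0.5,-12,0],[-0.5,-24,0],[-0.5,-36,0],[-0.5,-48,0],[-0.5,-58,0]],"dr":[[0,0,0],[0,0,0],[0,0,0],[0,0,0],[0,0,0]]}' | sed -n '2p;4,6p'
python3 -m inch '{"travel":[[0,-12,0],[0,-24,0],[0,-34,0],[0,-39,0],[0,-39,0]],"dr":[[0,0,0],[0,0,0],[0,0,0],[0,0,0],[0,0,0]]}' | sed -n '2p;4,6p'
python3 -m inch '{"travel":[[0,0,0],[0,0,0],[0,0,0],[0,0,0]],"dr":[[0,0,0],[0,0,0],[0,0,0],[0,0,0]]}' 40 | sed -n '2p;4,6p'
python3 -m inch '{"travel":[[0,0,-40],[0,0,-90],[0,0,-130],[0,0,-130]],"dr":[[0,0,0],[0,0,0],[0,0,0],[0,0,0]]}' | sed -n '2p;4,6p'
python3 -c "
from h import *
goal(642,-330,180,87.6)"
```

```text
ee_pos: [0.5333, 0.0828, 0.101]
force: [0.3, 13.4, 3.5]
opening: 0.015
gripper_force: 60.8
ee_pos: [0.5315, 0.0432, 0.1009]
force: [1.3, 10.7, 3.9]
opening: 0.0148
gripper_force: 60.9
ee_pos: [0.5314, 0.0412, 0.1002]
force: [-1.0, 0.2, -0.2]
opening: 0.0402
gripper_force: 0.0
ee_pos: [0.5331, 0.0414, 0.2338]
force: [-0.3, -0.3, -0.9]
opening: 0.0403
gripper_force: 0.0
t 25.45 tcp [533.1  41.4 233.8] F [-0.3 -0.3 -0.9] op 40.3 gf 0.0
travel [-122.9 -366.9   54.4] dr [0.0015 0.0096 0.0026]
```

```bash
python3 -m inch '{"travel":[[-123,-367,0],[-123,-367,0],[-123,-367,0],[-123,-367,0],[-123,-367,0]],"dr":[[0,0,0],[0,0,0],[0,0,0],[0,0,0],[0,0,0]]}' 0 | sed -n '2p;4,6p'
python3 -m inch '{"travel":[[-17,-51,0],[-17,-51,0],[-17,-51,0]],"dr":[[0,0,0],[0,0,0],[0,0,0]]}' | sed -n '2p;4,6p'
python3 - <<'E'
from h import *
im,w,S=scraps('top','pics/t10.png'); z=w[...,2]; print('---')
comps(S,(S[...,0]>-.09)&(S[...,0]<.1)&(abs(S[...,1])<.117)&(z>.11)&(z<.14),'fins(st)',40)
comps(S,(S[...,0]>-.09)&(S[...,0]<.1)&(abs(S[...,1])<.117)&(z>.067)&(z<.14),'plates(st)',100)
im,w=cloud('wrist'); b,g,r=[im[...,i].astype(int) for i in range(3)]
m=(r>140)&(g<70)&(b<70)&(w[...,2]>.03)&(np.hypot(w[...,0]-.642,w[...,1]+.33)<.05)
comps(w,m,'button',100); comps(w,m&(w[...,2]>np.nanpercentile(w[m][:,2],60)-.003),'btop',100)
goal(642,-330,100,87.6)
E
```

```text
ee_pos: [0.6186, -0.2604, 0.2284]
force: [0.8, 0.4, -0.2]
opening: 0.0
gripper_force: 0.0
ee_pos: [0.6332, -0.3096, 0.2285]
force: [-0.9, 0.6, 0.5]
opening: -0.0002
gripper_force: 0.0
[331. 175.] bed (station) 3458 c [-3.3  3.5] s [144.7 201.7] a 1.5 z [67.6 71.8 95.6]
[334. 216.] pan (station) 182 c [-110.2   -7.2] s [29.7 43.3] a 0.6 z [27.5 32.3 36.6]
[378. 216.] pan (station) 57 c [-108.  -120.4] s [27.7 19.9] a 73.2 z [49.6 62.2 69.6]
[293. 226.] pan (station) 219 c [-139.5  103.8] s [29.8 51.4] a 2.0 z [27.1 33.9 45.7]
[331. 230.] pan (station) 190 c [-146.6   -1.1] s [45.9 32.3] a 89.8 z [26.1 32.  36.7]
---
[331. 171.] fins(st) 130 c [-2.7  6.2] s [48.1 15.7] a 1.9 z [117.6 128.4 132.7]
[357. 171.] fins(st) 139 c [ -1.4 -59.4] s [50.8 14.5] a 0.9 z [112.8 128.2 132. ]
[305. 172.] fins(st) 140 c [-7.  71.4] s [49.  15.3] a 1.2 z [118.9 128.8 131.8]
[331. 175.] plates(st) 3820 c [-3.6  5.3] s [145.  198.2] a 0.9 z [ 68.2  72.5 128.6]
t 26.55 tcp [ 633.5 -308.7  229.8] F [-0.6  0.8 -0.4] op -0.2 gf 0.0
travel [ -9.2 -21.2 129.7] dr [0.0019 0.0009 0.0038]
```

Run:
```python
from h import *
for n in("top","scene"):
    w=np.load(f"{n}0.npy"); im=cv2.imread(f"pics/{n}0.png").astype(int)
    m=(im[...,2]>130)&(im[...,1]<70)&(np.hypot(w[...,0]-.642,w[...,1]+.33)<.04)
    comps(w,m,n,10); comps(w,m&(w[...,2]>.058),n+" top",10)
```

```text
[444. 130.] top 120 c [ 644.5 -329.6] s [31.7 32.9] a 4.6 z [62.3 66.1 70.3]
[444. 130.] top top 120 c [ 644.5 -329.6] s [31.7 32.9] a 4.6 z [62.3 66.1 70.3]
[222. 159.] scene 54 c [ 646.  -329.5] s [36.9 32.7] a 68.6 z [63.5 68.1 72.4]
[222. 159.] scene top 53 c [ 645.8 -327.9] s [34.1 31.1] a 68.6 z [63.7 68.1 72.4]
```

```bash
python3 -m inch '{"travel":[[-12,-20,50],[-12,-20,100],[-12,-20,140],[-12,-20,150],[-12,-20,152]],"dr":[[0,0,0],[0,0,0],[0,0,0],[0,0,0],[0,0,0]]}' | sed -n '2p;4,6p'
python3 -m inch '{"travel":[[0,0,0]],"dr":[[0,0,0]]}' | sed -n '2p;4,6p'
python3 -c "
from h import *
goal(645,-329.5,66,87.6)"
```

```text
ee_pos: [0.6459, -0.3299, 0.0791]
force: [1.0, 0.3, 0.4]
opening: 0.0002
gripper_force: 0.0
ee_pos: [0.6466, -0.3307, 0.0806]
force: [-1.2, 0.4, -0.0]
opening: 0.0004
gripper_force: 0.0
t 27.3 tcp [ 646.6 -330.7   80.6] F [-1.2  0.4 -0. ] op 0.4 gf 0.0
travel [ 1.7  1.1 14.6] dr [-0.0006  0.0056  0.0031]
```

```bash
python3 -m inch '{"travel":[[1,1,8],[1,1,13],[1,1,15],[1,1,17],[1,1,17]],"dr":[[0,0,0],[0,0,0],[0,0,0],[0,0,0],[0,0,0]]}' | sed -n '2p;4p'
python3 -m inch '{"travel":[[0,0,1],[0,0,2],[0,0,2]],"dr":[[0,0,0],[0,0,0],[0,0,0]]}' | sed -n '2p;4p'
python3 -m inch '{"travel":[[0,0,1],[0,0,2],[0,0,2]],"dr":[[0,0,0],[0,0,0],[0,0,0]]}' | sed -n '2p;4p'
```

```text
ee_pos: [0.6445, -0.3294, 0.0615]
force: [-0.9, 1.1, 3.9]
ee_pos: [0.6446, -0.3295, 0.061]
force: [-3.2, 2.3, 9.3]
ee_pos: [0.6446, -0.3295, 0.0608]
force: [-5.4, 2.2, 16.4]
```

The button has bottomed: z stays at 61 mm while the force climbs to 16 N. I'll lift off and do the final check.

```bash
python3 -m inch '{"travel":[[0,0,-10],[0,0,-60],[0,0,-120],[0,0,-170],[0,0,-170]],"dr":[[0,0,0],[0,0,0],[0,0,0],[0,0,0],[0,0,0]]}' | sed -n '2p;4p'
python3 -m inch '{"travel":[[-60,-60,0],[-120,-60,0],[-150,-60,0],[-150,-60,0]],"dr":[[0,0,0],[0,0,0],[0,0,0],[0,0,0]]}' | sed -n '2p;4p'
python3 - <<'E'
from h import *
im,w,S=scraps('top','pics/t11.png'); z=w[...,2]; v,u=np.mgrid[0:400,0:640]
comps(S,(S[...,0]>-.09)&(S[...,0]<.1)&(abs(S[...,1])<.117)&(z>.11)&(z<.14),'fins(st)',40)
comps(w,(u>395)&(u<480)&(v>175)&(v<225)&(z>.03)&(z<.12),"brush",30)
cv2.imwrite('pics/t11c.png',cv2.resize(im[80:280,160:520],None,fx=2.2,fy=2.2))
E
```

```text
ee_pos: [0.646, -0.3308, 0.2326]
force: [-0.3, 0.4, -0.5]
ee_pos: [0.7942, -0.3951, 0.2186]
force: [0.4, 0.7, -0.0]
[328. 174.] bed (station) 3213 c [-2.2  5.3] s [147.8 197.9] a 0.6 z [67.7 71.8 95.3]
[334. 216.] pan (station) 179 c [-110.3   -7.3] s [30.  43.5] a 1.7 z [27.6 32.7 36.9]
[293. 226.] pan (station) 223 c [-139.6  103.7] s [30.  51.3] a 1.7 z [26.9 34.2 45.7]
[331. 230.] pan (station) 175 c [-146.5    0.2] s [32.8 43.1] a 0.8 z [26.9 32.6 36.7]
[331. 171.] fins(st) 129 c [-2.   6.2] s [47.9 15. ] a 1.1 z [118.3 128.3 132.1]
[357. 171.] fins(st) 139 c [ -1.7 -59.7] s [50.5 14.5] a 0.7 z [112.7 128.2 132.1]
[305. 172.] fins(st) 141 c [-6.8 71.4] s [49.3 15.2] a 1.5 z [123.6 128.2 131.9]
```

View pics/t11c.png

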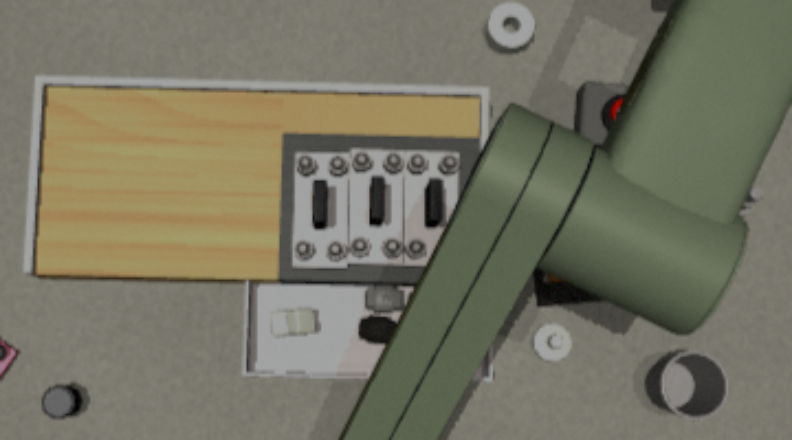

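The carriers are square on the bed, but the arm hides the pan's right end and the brush. I'll move the arm left over the free shelf and look again.

```bash
python3 -m inch '{"travel":[[330,760,-20],[330,760,-20],[330,760,-20],[330,760,-20],[330,760,-20]],"dr":[[0,0,0],[0,0,0],[0,0,0],[0,0,0],[0,0,0]]}' | sed -n '2p'
python3 -m inch '{"travel":[[210,480,0],[210,480,0],[210,480,0],[210,480,0],[210,480,0]],"dr":[[0,0,0],[0,0,0],[0,0,0],[0,0,0],[0,0,0]]}' | sed -n '2p'
python3 -m inch '{"travel":[[80,180,0],[80,180,0],[80,180,0],[80,180,0]],"dr":[[0,0,0],[0,0,0],[0,0,0],[0,0,0]]}' | sed -n '2p'
python3 - <<'E'
from h import *
im,w,S=scraps('top','pics/t12.png'); z=w[...,2]; v,u=np.mgrid[0:400,0:640]
comps(S,(S[...,0]>-.09)&(S[...,0]<.1)&(abs(S[...,1])<.117)&(z>.11)&(z<.14),'fins(st)',40)
comps(w,(u>395)&(u<480)&(v>175)&(v<225)&(z>.03)&(z<.12),"brush",30)
comps(w,(u>430)&(u<460)&(v>115)&(v<145)&(im[...,2]>130)&(im[...,1]<70),"button",30)
cv2.imwrite('pics/t12c.png',cv2.resize(im[100:270,250:500],None,fx=3.2,fy=3.2))
E
```

```text
ee_pos: [0.675, -0.1026, 0.2359]
ee_pos: [0.5614, 0.1872, 0.2356]
ee_pos: [0.4883, 0.3712, 0.2354]
[331. 175.] bed (station) 3437 c [-3.2  6.2] s [144.4 201.8] a 1.8 z [67.7 72.  95.3]
[334. 216.] pan (station) 180 c [-110.2   -7.4] s [29.6 43.4] a 1.7 z [27.4 32.9 36.5]
[364. 220.] pan (station) 437 c [-121.3  -84.1] s [43.1 94.8] a 0.1 z [29.5 39.7 66. ]
[293. 226.] pan (station) 222 c [-139.6  103.8] s [29.9 51.5] a 1.6 z [27.4 34.5 45.7]
[331. 230.] pan (station) 189 c [-146.7   -1.2] s [32.3 45.9] a 0.9 z [27.5 32.7 36.8]
[331. 171.] fins(st) 128 c [-2.2  6.2] s [48.9 15. ] a 0.8 z [120.4 128.4 132.1]
[357. 171.] fins(st) 137 c [ -1.5 -59.6] s [50.5 14.5] a 0.4 z [115.3 128.8 132.3]
[305. 172.] fins(st) 140 c [-6.6 71.4] s [49.8 15.1] a 1.4 z [122.6 128.2 132.3]
[435. 199.] brush 856 c [ 462.9 -301.8] s [ 42.2 144.6] a 3.0 z [ 50.5  56.6 100.8]
[444. 131.] button 122 c [ 642.8 -329.4] s [31.1 27.7] a 60.9 z [nan nan nan]
```

View pics/t12c.png

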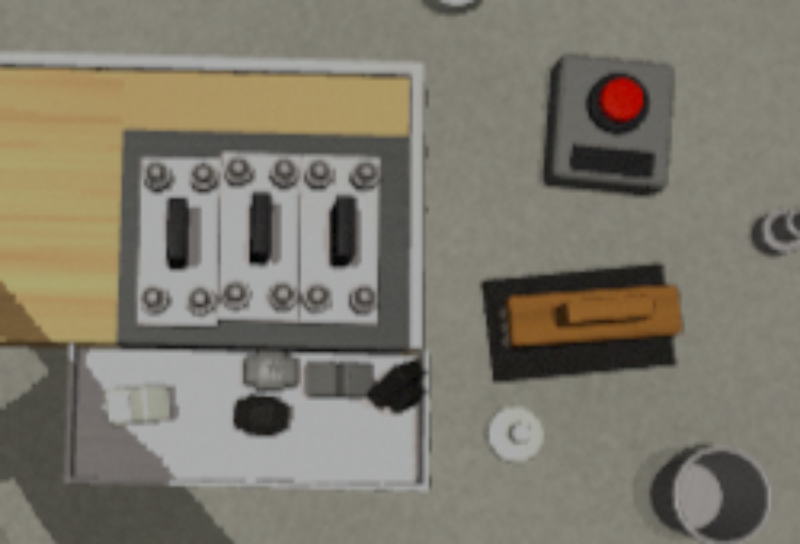

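```bash
python3 -c "
from station import workorder; print(workorder.finish_job())"
```

```text
the job is handed in; nothing more can be done
None
```

The job is handed in: five scraps swept into the pan (one black piece leans on its right wall but sits below bed level), three carriers slid square onto the bed, the button pressed and released, and the brush standing in the middle of its mat. `finish_job` returned no verdict, so I only have the final camera check.

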